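# Push the stray parts bin home into its row

## Robot

A 6-joint arm with a two-finger parallel gripper is mounted at the origin on the work surface. World frame = base frame: x ahead of the robot, y to its left, z up, the work surface at z = 0. Lengths are in m, angles in rad, forces in N, time in s.
With the tool pointing down it reaches from about 0.35 to 0.775 m from the base axis. Payload 5.5 kg.
Tool frame: the origin (TCP) lies between the finger pads; the fingertips stand 22 mm ahead of it and the grasp point (between the pads) lies 3 mm ahead of it; z points along the fingers, y is the line along which they close (so a half turn about z gives the same grasp; the last joint's range is limited). The gripper opens to 85 mm and grips with 20 to 120 N. Pads are 22 mm wide; open, the fingers measure 114 mm over their backs; the gripper's body (76 mm by 85 mm) begins 54 mm behind the grasp point. The pads swing forward as they close: fully open they stand 13 mm farther back than shut.
Start: joints at [-1.433, 0.313, 0.046, 1.304, 0, 1.431], TCP at [0.158, -0.553, 0.253] pointing down, gripper open.
Joint ranges: [-2.76, 2.76], [-0.86, 1.69], [-1.03, 1.26], [-2.2, 2.34], [-1.47, 1.5], [-3.14, 3.14]. Speed limits (rad/s): [2.57, 2.57, 3.14, 3.14, 3.14, 3.14].

## Interface

Orientations are given as a unit quaternion [x, y, z, w].
In Python, from cell import arm gives the robot as it stands. The module is installed in compiled form; this text tells all that it offers.
- The arm moves only by the tool play_rows, never from a script. Its argument "targets" is a list of rows, each an object with "offset": the shift along the world's x, y, z each as a share of 0.02 m, from -1 to 1, a list of three; "rotation": the turn, a rotation vector about the world's x, y, z each as a share of 0.08 rad, from -1 to 1, a list of three. In form: [{"offset": [tx, ty, tz], "rotation": [ax, ay, az]}, ...]. A call has 1 to 10 rows; each row shifts and turns the commanded pose from where the row before left it; what a row does not reach is not made up. A row lasts 1/12 s, in which the tool goes at most 41.7 mm and 7.16 degrees, less where a joint would pass 70% of its speed; a pose out of reach is approached as far as the arm can. A call with a number of a shift or a turn outside -1 to 1 is refused whole. A call with a gripper value outside its range is refused whole. "claw" is the opening, from -1 (shut) to 1 (fully open), set as the call begins (left out, the last holds). The fingers move at their own pace and stop on an object; "newtons" is the grip in N (left out, the last holds). Time passes only in rows, so rows that do not move let the fingers close. It gives the time, the measured TCP pose, the force, the opening and the grip force at its end, in the units of the state.
- arm.state(): the state, without advancing time (a new reading comes with each control period).
- arm.snapshot(name): name is "scene" or "top" or "wrist"; returns a dict with "frame" (384x512x3 uint8, blue, green, red), "depth" (384x512 float32, m along the optical axis (not along the pixel's ray), 0 where there is no reading), "camera_matrix" (3x3 intrinsics, pixels), "xyz" and "attitude" of the camera in the world; the wrist camera has in their place "mount" (4x4, takes a point from camera to tool coordinates, whose origin is the TCP and whose axes are the flange's). Camera axes: x right, y up, looking along -z (the intrinsics and any distortion apply to the point x, -y, -z); pixel columns grow to the right and rows downward; lengths in m; the calibration is good to about 2 mm. A picture is of the moment at which its call begins: read the wrist's pose just before it.
- arm.close_job(): hands the job in; it is judged then, once.
The state is a dict: "time": time; "qpos": joint angles; "qd": joint speeds; "joint_efforts": joint torques, N m; "tcp_pos": TCP position; "ee_rot": TCP orientation; "contact_force": force on the tool from outside, world axes, zero at the start; "torque": the same for the moment, N m; "gripper_width": opening from 0.0 (shut) to 1.0 (fully open); "grip_force": force on a finger pad.
Only numpy, scipy, OpenCV 4.12 (cv2) and the standard library are available. Lean on these libraries where they do the work, as an engineer would, in place of code of your own. Each camera call takes 0.05 s, during which the arm holds its last target. There are 200 camera calls.

## Task

The yellow parts bin has been left out in front of its row. Slide it over the bench top into its empty place in the row, the one outlined in yellow tape, and push it home until its back is flat against the steel back stop. Do not lift or tip it, and leave the other bins, the wire spool and the spray can where they stand.

Things in the scene. Friction and masses are not known exactly. Their poses are not given: they have to be found in the camera images.
- yellow_bin: Yellow open-fronted parts bin full of cable glands, 96 deep (x) x 104 wide (y) x 54 high, 0.3-0.6 kg, loose, askew in front of the row; drags with 1.5-5 N. Origin: centre of underside; x from front to back. Vertical front wall 28 high; sides 28 high at the front, 54 from 36 behind it; back 54. Parts fill it 24 (front) to 36 (back) high: no room for a finger inside.
- place: The empty place: outline of yellow tape flat on the bench, 96 (x) x 104 (y). Origin: its centre; x points square to the back stop, whose face is 48.5 beyond the origin; y along the row. Place, red and blue bin make a row of three in any order, 116 between centres, so a bin put in centrally has 12 free to each neighbour; at the row's end one side is open.
- back_stop: Black slotted steel angle screwed to the bench, 440 long (y), 40 high, 40 deep and 4 thick. Origin: middle of the foot of its front face (the face towards the robot, against which the bins' backs stand), on the bench; x points away from the robot, square to the face, y along it. Fixed.
- red_bin: Red parts bin of the same shape and size as the yellow one, full of steel parts, about 1.3 kg; loose, standing in the row with its back against the back stop. Origin: centre of its underside; x from its front to its back, y across, z up.
- blue_bin: Blue parts bin of the same shape and size as the yellow one, full of steel parts, about 1.1 kg; loose, standing in the row with its back against the back stop. Origin: centre of its underside; x from its front to its back, y across, z up.
- spool: Spool of green wire standing upright on its flange, 68 diameter, 48 high, 0.35 kg, loose, beside the work. Origin: centre of its underside.
- spray_can: White and blue spray can with a red cap, 53 diameter, 152 high, 0.28 kg, loose, standing beside the work. Origin: centre of its underside.
Things that resemble listed ones, but are neither listed nor needed, are in the scene too. Leave any purple look-alike of the red_bin alone.

How it is judged:
By the outcome, as a careful person would: the job done as asked, in the order asked, and still so for the second after the job is handed in, with the robot touching nothing.
It also fails if it takes over 54 s, if anything falls off the work surface, if the arm or the gripper's body presses on something with over 40 N, if the wrist force passes 120 N, or if a joint passes its speed limit or range.

## Working session

There is one attempt and no reset: what is moved stays moved. The work goes in short steps, Python scripts to look and compute and a tool call to move; the robot and the scene stay as the last step left them, time stands still between calls to the robot, and variables do not carry over. Pictures are saved under pics/ and viewed, at most 10 in all, crops included, and the job is handed in when it is done.

Besides the shell and the picture viewer there is one more tool, called after "Emit:" as name(argument=value, ...) on one line, values as JSON. play_rows: Moves the arm, as the interface text tells. Its arguments: {"type":"object","properties":{"targets":{"type":"array","items":{"type":"object","properties":{"offset":{"type":"array","items":{"type":"number"}},"rotation":{"type":"array","items":{"type":"number"}}}}},"claw":{"type":"number"},"newtons":{"type":"number"}},"required":["targets"]}

```bash
mkdir -p pics
cat > h.py <<'E'
import numpy as np, cv2
from scipy.spatial.transform import Rotation as R
from cell import arm
def cloud(s):
    K=s["camera_matrix"];d=s["depth"];v,u=np.mgrid[:384,:512]
    p=np.stack([(u-K[0,2])/K[0,0]*d,-(v-K[1,2])/K[1,1]*d,-d],-1)
    a=np.array(s["attitude"]); A=R.from_quat(a).as_matrix() if a.size==4 else a
    return p@A.T+np.array(s["xyz"])
E
python3 - <<'E'
from h import *
for n in("top","scene"):
    s=arm.snapshot(n);cv2.imwrite(f"pics/{n}.png",cv2.resize(s["frame"],(768,576),interpolation=cv2.INTER_CUBIC))
    np.savez(n+".npz",c=cloud(s),f=s["frame"],d=s["depth"]);print(s["xyz"],s["attitude"],s["camera_matrix"],[k for k in s])
print(arm.state())
E
```

```text
[0.51951429 0.03078715 0.95127806] [ 0.03073076 -0.03597809 -0.69998252  0.71259082] [[367.85820455   0.         255.68205731]
 [  0.         367.85820455 191.93612774]
 [  0.           0.           1.        ]] ['frame', 'depth', 'camera_matrix', 'xyz', 'attitude']
[ 1.17306724 -0.53039295  0.99650289] [0.30959644 0.13883379 0.36188185 0.86828379] [[472.30766858   0.         249.81126156]
 [  0.         472.30766858 189.2332133 ]
 [  0.           0.           1.        ]] ['frame', 'depth', 'camera_matrix', 'xyz', 'attitude']
{'time': 0.1, 'qpos': array([-1.43259301e+00,  3.13932662e-01,  4.50691001e-02,  1.30361818e+00,
        2.14946378e-05,  1.43120012e+00]), 'qd': array([ 1.27536557e-03, -1.40033047e-03,  2.12691642e-03, -1.76180218e-03,
       -2.10946117e-03,  5.87863892e-05]), 'joint_efforts': array([ 2.64507544e-03, -4.81726384e+01,  2.99243867e+01,  1.26629000e-02,
       -1.51778177e-04,  1.19779770e-05]), 'tcp_pos': array([ 0.15762597, -0.55251852,  0.25248423]), 'ee_rot': array([ 9.90368577e-01,  1.38453500e-01,  1.13342105e-05, -8.42701226e-04]), 'contact_force': array([ 0.73349014, -0.94733499,  0.18228935]), 'torque': array([ 0.02149913,  0.01228188, -0.02208392]), 'grip_force': 0.0, 'gripper_width': 1.0020314907533943}
```

View pics/top.png

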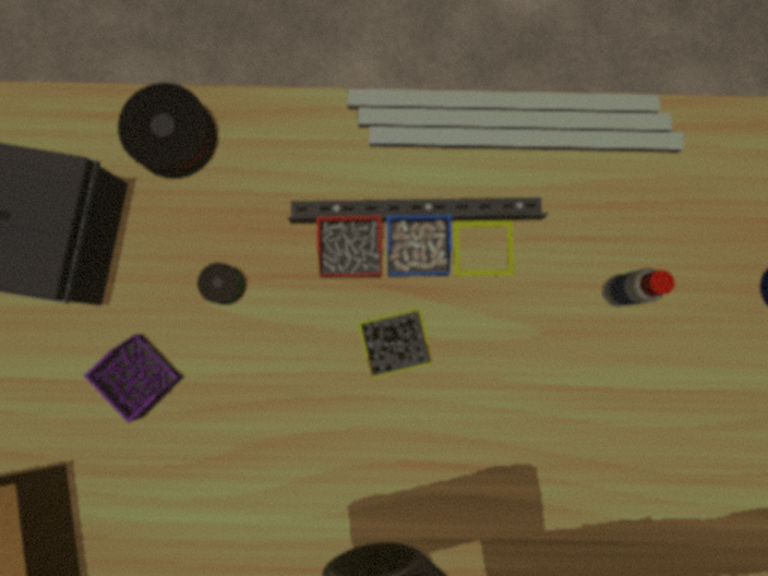

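View pics/scene.png

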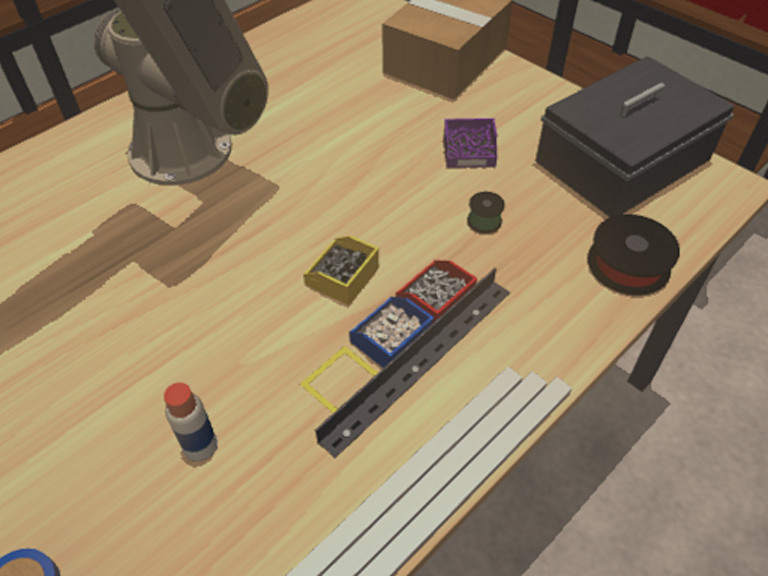

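The top view shows the yellow bin at about (395,343). The yellow tape place is at (484,247), at the right end of the row, right of blue (420,246) and red (350,247). Look-alikes: the purple bin (134,377) and the large black/red spool (168,130). The yellow bin with black glands at (395,343) matches the description, so next I measure it and check a close crop.

```bash
cat >> h.py <<'E'
def measure(c,f,save=None):
    hsv=cv2.cvtColor(f,cv2.COLOR_BGR2HSV);z=c[...,2]
    o={}
    def rect(m,n):
        p=c[m][:,:2].astype(np.float32)
        if len(p)<20: print(n,len(p));return
        r=cv2.minAreaRect(p*1000);print(n,len(p),np.round(r[0],1),np.round(r[1],1),round(r[2],2),'zmax',c[m][:,2].max().round(3))
    roi=(c[...,0]>.3)&(c[...,0]<.75)&(abs(c[...,1])<.3)
    H,S,V=[hsv[...,i] for i in range(3)]
    yel=roi&(H>24)&(H<36)&(S>170)
    rect(yel&(z<.012),'tape');rect(yel&(z>.012),'bin yellow')
    rect(roi&((H<8)|(H>172))&(S>120)&(z>.012)&(c[...,1]>-.1),'red');rect(roi&(H>100)&(H<125)&(S>120)&(z>.012)&(c[...,1]>-.1),'blue')
    return yel
E
python3 - <<'E'
from h import *
d=np.load("top.npz");y=measure(d["c"],d["f"])
c=d["c"];f=d["f"]
a=cv2.resize(f[130:260,190:360],(800,612),interpolation=cv2.INTER_CUBIC)[:600]
cv2.imwrite("pics/crop.png",a)
# px->plane points at 768-scale
for n,(u,v) in dict(binc=(395,343),place=(484,247),blue=(420,246),spool=(222,283),can=(640,285),bs_l=(292,219),bs_r=(545,216)).items():
    print(n,c[int(v/1.5),int(u/1.5)].round(3))
m=(c[...,2]>.015)&(c[...,0]>.3)&(c[...,0]<.53)&(abs(c[...,1]-.02)<.12)
p=c[m];print(cv2.minAreaRect((p[:,:2]*1000).astype(np.float32)),p[:,2].max())
E
```

```text
tape 418 [ 685.3 -148.1] [ 97.4 102.1] 2.0 zmax 0.007
bin yellow 16
red 348 [624.7  87.9] [210.6 113.9] 0.07 zmax 0.951
blue 148 [623.9 -26.7] [104.9 214. ] 87.27 zmax 0.951
binc [0.517 0.005 0.029]
place [ 0.687 -0.149 -0.004]
blue [ 0.679 -0.036  0.029]
spool [0.61  0.291 0.045]
can [ 0.609 -0.361  0.124]
bs_l [0.721 0.184 0.029]
bs_r [ 0.742 -0.257 -0.003]
((505.335693359375, 2.5684127807617188), (72.2434310913086, 106.15007019042969), 13.808503150939941) 0.9512780567774417
```

View pics/crop.png

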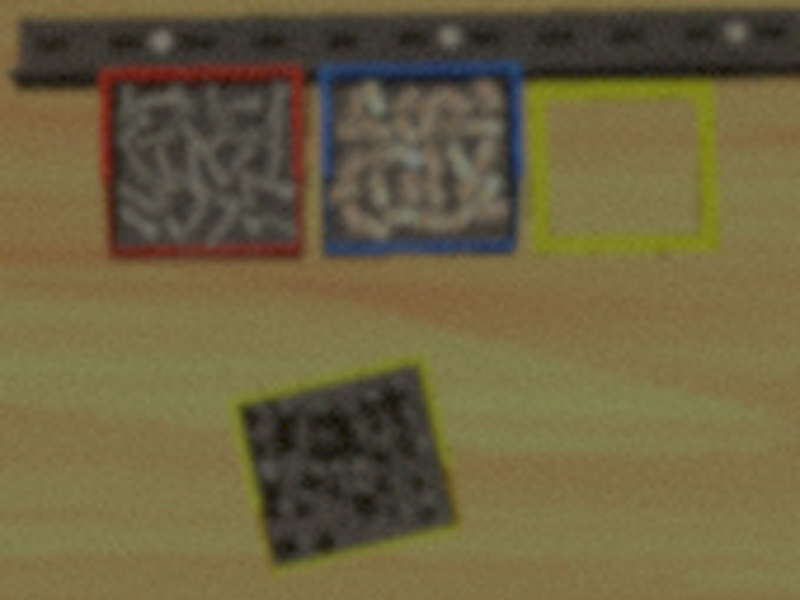

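The crop confirms an askew open yellow bin with dark glands. Its rear corners are at (238,402) and (420,362), its front corners at (458,522) and (275,563), and the tape outline spans (528,85) to (717,248). I back-project these at the known heights.

```bash
cat >> h.py <<'E'
def proj(s,u,v,z):
    K=s["camera_matrix"];A=R.from_quat(s["attitude"]).as_matrix()
    r=A@np.array([(u-K[0,2])/K[0,0],-(v-K[1,2])/K[1,1],-1]);o=np.array(s["xyz"])
    return (o+r*(z-o[2])/r[2])[:2]
def crop(s,u,v,z,u0=190,v0=130,k=800/170): return proj(s,u0+(u+.5)/k-.5,v0+(v+.5)/k-.5,z)
def pose(P):  # RL,RR,FR,FL corners
    P=np.array(P);d=P[0]+P[1]-P[2]-P[3];w=P[0]-P[1]+P[3]-P[2]
    return P.mean(0).round(4),np.degrees(np.arctan2(d[1],d[0])).round(2),np.degrees(np.arctan2(-w[0],w[1])).round(2),np.hypot(*d)/2,np.hypot(*w)/2
E
python3 - <<'E'
from h import *
s=arm.snapshot("top");q=lambda u,v,z:crop(s,u,v,z)
for n,L in dict(bin=[(238,402,.054),(420,362,.054),(458,524,.028),(275,566,.028)],tape=[(528,82,0),(716,82,0),(717,249,0),(534,252,0)],
  blue=[(320,65,.054),(524,62,.054),(517,250,.028),(324,254,.028)]).items():
    P=[q(*a) for a in L];print(n,pose(P));print(np.round(P,4).tolist())
E
```

```text
bin (array([0.5162, 0.0038]), np.float64(14.39), np.float64(13.59), np.float64(0.08737587018430344), np.float64(0.09794451252324594))
[[0.5473, 0.0616], [0.5697, -0.0324], [0.4857, -0.0553], [0.4621, 0.0411]]
tape (array([ 0.6841, -0.1484]), np.float64(1.2), np.float64(1.54), np.float64(0.09488211312942639), np.float64(0.10345395511961991))
[[0.7305, -0.0947], [0.7325, -0.2], [0.6384, -0.2002], [0.6349, -0.0986]]
blue (array([ 0.6788, -0.0327]), np.float64(1.29), np.float64(2.11), np.float64(0.09702992931611074), np.float64(0.1057464698026166))
[[0.7255, 0.0222], [0.7292, -0.0854], [0.6324, -0.0856], [0.6283, 0.0181]]
```

Emit:
play_rows(targets=[{"offset":[0.54,0.99,0],"rotation":[0,0,0.5]},{"offset":[0.54,0.99,0],"rotation":[0,0,0.5]},{"offset":[0.54,0.99,0],"rotation":[0,0,0.5]},{"offset":[0.54,0.99,0],"rotation":[0,0,0.5]},{"offset":[0.54,0.99,0],"rotation":[0,0,0.5]},{"offset":[0.54,0.99,0],"rotation":[0,0,0.5]},{"offset":[0.54,0.99,0],"rotation":[0,0,0.5]},{"offset":[0.54,0.99,0],"rotation":[0,0,0.5]},{"offset":[0.54,0.99,0],"rotation":[0,0,0.5]},{"offset":[0.54,0.99,0],"rotation":[0,0,0.5]}], claw=0.4)

```text
time: 0.98
tcp_pos: [0.2659, -0.3538, 0.2531]
ee_rot: [0.943, 0.333, -0.0, -0.0]
contact_force: [-0.0, -0.1, 0.6]
gripper_width: 0.705
grip_force: 0.0
```

Emit:
play_rows(targets=[{"offset":[0.54,0.99,0],"rotation":[0,0,0.5]},{"offset":[0.54,0.99,0],"rotation":[0,0,0.5]},{"offset":[0.54,0.99,0],"rotation":[0,0,0.5]},{"offset":[0.54,0.99,0],"rotation":[0,0,0.5]},{"offset":[0.54,0.99,0],"rotation":[0,0,0.5]},{"offset":[0.54,0.99,0],"rotation":[0,0,0.5]},{"offset":[0.54,0.99,0],"rotation":[0,0,0.5]},{"offset":[0.54,0.99,0],"rotation":[0,0,0.5]},{"offset":[0.54,0.99,0],"rotation":[0,0,0.5]},{"offset":[0.54,0.99,0],"rotation":[0,0,0.5]}])

```text
time: 1.82
tcp_pos: [0.3739, -0.1559, 0.2532]
ee_rot: [0.858, 0.514, -0.0, -0.0]
contact_force: [0.7, 0.2, 0.5]
gripper_width: 0.699
grip_force: 0.0
```

Emit:
play_rows(targets=[{"offset":[0.54,0.99,0],"rotation":[0,0,0.5]},{"offset":[0.54,0.99,0],"rotation":[0,0,0.5]},{"offset":[0.54,0.99,0],"rotation":[0,0,0.5]},{"offset":[0.54,0.99,0],"rotation":[0,0,0.5]},{"offset":[0.54,0.99,0],"rotation":[0,0,0.5]},{"offset":[0.54,0.99,0],"rotation":[0,0,0.5]},{"offset":[0.54,0.99,0],"rotation":[0,0,0.5]},{"offset":[0.54,0.99,0],"rotation":[0,0,0.5]},{"offset":[0.54,0.99,0],"rotation":[0,0,0.5]},{"offset":[0.54,0.99,0],"rotation":[0,0,0.5]}])

```text
time: 2.65
tcp_pos: [0.4819, 0.0421, 0.2531]
ee_rot: [0.738, 0.674, -0.0, -0.0]
contact_force: [0.1, -0.3, -0.1]
gripper_width: 0.701
grip_force: 0.0
```

Emit:
play_rows(targets=[{"offset":[0.54,0.99,0],"rotation":[0,0,0.5]},{"offset":[0.54,0.99,0],"rotation":[0,0,0.5]},{"offset":[0.54,0.99,0],"rotation":[0,0,0.5]},{"offset":[0,0,0],"rotation":[0,0,0]},{"offset":[0,0,0],"rotation":[0,0,0]}])

```text
time: 3.07
tcp_pos: [0.514, 0.1012, 0.2527]
ee_rot: [0.697, 0.717, -0.0, -0.0]
contact_force: [-0.3, -0.5, 0.6]
gripper_width: 0.701
grip_force: 0.0
```

Emit:
play_rows(targets=[{"offset":[0,0,-1]},{"offset":[0,0,-1]},{"offset":[0,0,-1]},{"offset":[0,0,-1]},{"offset":[0,0,-1]},{"offset":[0,0,-1]},{"offset":[0,0,-1]},{"offset":[0,0,-1]},{"offset":[0,0,-1]},{"offset":[0,0,-1]}])

```text
validation failed for argument at $.ta...
```

Emit:
play_rows(targets=[{"offset":[0,0,-0.5]},{"offset":[0,0,-0.4]},{"offset":[0,0,-0.2]},{"offset":[0,-0.3,0]},{"offset":[0,-0.3,0]},{"offset":[0,-0.3,0]},{"offset":[0,-0.3,0]},{"offset":[0,-0.3,0]},{"offset":[0,-0.3,0]},{"offset":[0,-0.3,0]}])

```text
validation failed for argument at $.ta...
```

Emit:
play_rows(targets=[{"offset":[0,-0.3,0]},{"offset":[0,-0.3,0]},{"offset":[0,-0.3,0]},{"offset":[0,-0.3,0]},{"offset":[0,-0.3,0]},{"offset":[0,-0.3,0]},{"offset":[0,-0.3,0]},{"offset":[0,-0.3,0]},{"offset":[0,0,0]}])

```text
validation failed for argument at $.ta...
```

Run:
```python
from h import *
s=arm.snapshot("top");print(arm.state()["tcp_pos"]);cv2.imwrite("pics/m1.png",cv2.resize(s["frame"][130:260,190:360],(800,612),interpolation=cv2.INTER_CUBIC)[:600])
```

```text
[0.51366902 0.10054039 0.25283245]
```

View pics/m1.png

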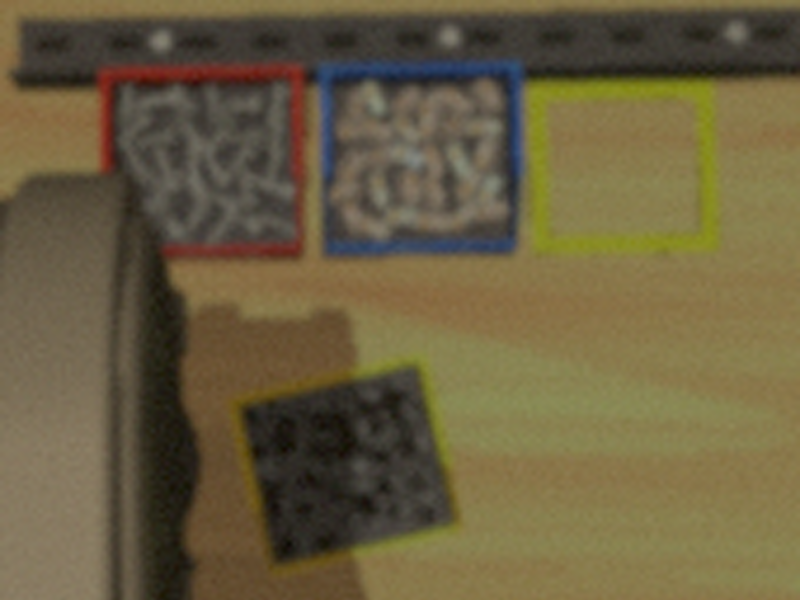

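The rows were refused because every row needs a rotation, so nothing moved. The picture shows the bin unmoved at (348,460), with the gripper to its left.

Emit:
play_rows(targets=[{"offset":[0,0,-1],"rotation":[0,0,0]},{"offset":[0,0,-1],"rotation":[0,0,0]},{"offset":[0,0,-1],"rotation":[0,0,0]},{"offset":[0,0,-1],"rotation":[0,0,0]},{"offset":[0,0,-1],"rotation":[0,0,0]},{"offset":[0,0,-1],"rotation":[0,0,0]},{"offset":[0,0,-1],"rotation":[0,0,0]},{"offset":[0,0,-1],"rotation":[0,0,0]},{"offset":[0,0,-1],"rotation":[0,0,0]},{"offset":[0,0,-1],"rotation":[0,0,0]}])

```text
time: 3.95
tcp_pos: [0.5135, 0.0992, 0.0527]
ee_rot: [0.698, 0.716, -0.0, 0.0]
contact_force: [-0.3, 0.1, 0.1]
gripper_width: 0.701
grip_force: 0.0
```

Emit:
play_rows(targets=[{"offset":[0,0,-0.5],"rotation":[0,0,0]},{"offset":[0,0,-0.4],"rotation":[0,0,0]},{"offset":[0,0,-0.2],"rotation":[0,0,0]},{"offset":[0,-0.3,0],"rotation":[0,0,0]},{"offset":[0,-0.3,0],"rotation":[0,0,0]},{"offset":[0,-0.3,0],"rotation":[0,0,0]},{"offset":[0,-0.3,0],"rotation":[0,0,0]},{"offset":[0,-0.3,0],"rotation":[0,0,0]}])

```text
time: 4.62
tcp_pos: [0.5151, 0.0701, 0.0323]
ee_rot: [0.697, 0.717, 0.001, 0.001]
contact_force: [1.4, 2.9, 2.2]
gripper_width: 0.703
grip_force: 1.3
```

Emit:
play_rows(targets=[{"offset":[0,-0.3,0],"rotation":[0,0,0]},{"offset":[0,-0.3,0],"rotation":[0,0,0]},{"offset":[0,-0.3,0],"rotation":[0,0,0]},{"offset":[0,-0.3,0],"rotation":[0,0,0]},{"offset":[0,-0.3,0],"rotation":[0,0,0]},{"offset":[0,-0.3,0],"rotation":[0,0,0]},{"offset":[0,-0.3,0],"rotation":[0,0,0]},{"offset":[0,-0.3,0],"rotation":[0,0,0]}])

```text
time: 5.28
tcp_pos: [0.5136, 0.022, 0.0312]
ee_rot: [0.697, 0.717, -0.0, -0.0]
contact_force: [0.2, 3.5, 3.2]
gripper_width: 0.7
grip_force: 1.9
```

Emit:
play_rows(targets=[{"offset":[0,-0.3,0.1],"rotation":[0,0,0]},{"offset":[0,-0.3,0.1],"rotation":[0,0,0]},{"offset":[0,-0.3,0],"rotation":[0,0,0]},{"offset":[0,-0.3,0],"rotation":[0,0,0]},{"offset":[0,-0.3,0],"rotation":[0,0,0]},{"offset":[0,-0.3,0],"rotation":[0,0,0]},{"offset":[0,-0.3,0],"rotation":[0,0,0]},{"offset":[0,-0.3,0],"rotation":[0,0,0]}])

```text
time: 5.95
tcp_pos: [0.514, -0.0262, 0.0353]
ee_rot: [0.697, 0.717, 0.0, -0.0]
contact_force: [0.5, 2.6, 0.8]
gripper_width: 0.702
grip_force: 1.2
```

Emit:
play_rows(targets=[{"offset":[0,-0.3,0],"rotation":[0,0,0]},{"offset":[0,-0.3,0],"rotation":[0,0,0]},{"offset":[0,-0.3,0],"rotation":[0,0,0]},{"offset":[0,-0.3,0],"rotation":[0,0,0]},{"offset":[0,-0.3,0],"rotation":[0,0,0]},{"offset":[0,-0.3,0],"rotation":[0,0,0]}])

```text
time: 6.45
tcp_pos: [0.514, -0.0622, 0.0353]
ee_rot: [0.698, 0.717, 0.0, 0.0]
contact_force: [-0.5, 1.9, 0.7]
gripper_width: 0.704
grip_force: 1.2
```

Run:
```python
from h import *
s=arm.snapshot("top");print(arm.state()["tcp_pos"]);cv2.imwrite("pics/m2.png",cv2.resize(s["frame"][130:260,190:360],(800,612),interpolation=cv2.INTER_CUBIC)[:600])
```

```text
[ 0.51422457 -0.06330467  0.03534252]
```

View pics/m2.png

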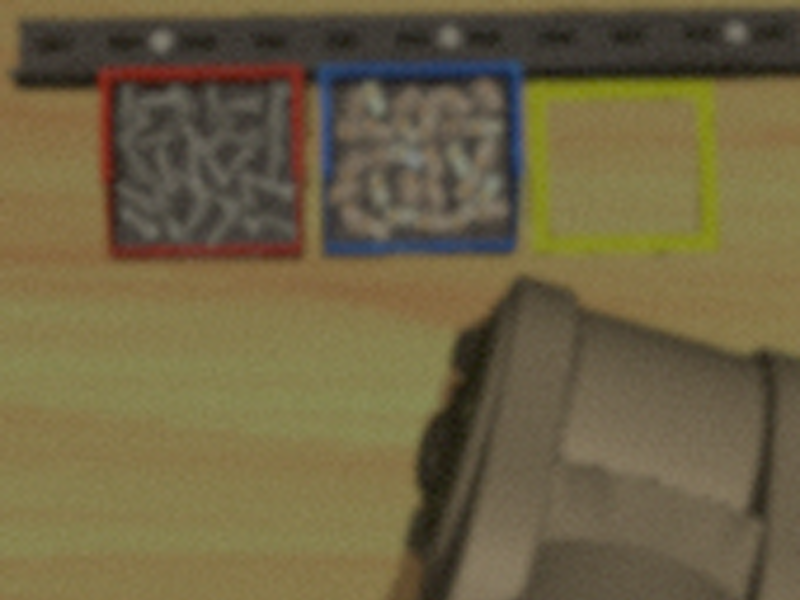

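Emit:
play_rows(targets=[{"offset":[0,-0.32,0],"rotation":[0,0,0]},{"offset":[0,-0.32,0],"rotation":[0,0,0]},{"offset":[0,-0.32,0],"rotation":[0,0,0]},{"offset":[0,-0.32,0],"rotation":[0,0,0]},{"offset":[0,0,0],"rotation":[0,0,0]},{"offset":[0,0,0],"rotation":[0,0,0]}])

```text
time: 7.0
tcp_pos: [0.5142, -0.0882, 0.0353]
ee_rot: [0.698, 0.716, -0.0, 0.0]
contact_force: [-0.4, -0.3, -0.4]
gripper_width: 0.699
grip_force: 0.0
```

Emit:
play_rows(targets=[{"offset":[0,0.5,0],"rotation":[0,0,0]},{"offset":[0,0.3,0.5],"rotation":[0,0,0]},{"offset":[0,0,1],"rotation":[0,0,0]},{"offset":[0,0,1],"rotation":[0,0,0]},{"offset":[0,0,1],"rotation":[0,0,0]},{"offset":[0,0,1],"rotation":[0,0,0]},{"offset":[0,0,1],"rotation":[0,0,0]},{"offset":[0,0,1],"rotation":[0,0,1]},{"offset":[-0.5,0,1],"rotation":[0,0,1]},{"offset":[-0.5,0,1],"rotation":[0,0,1]}])

```text
time: 7.83
tcp_pos: [0.4939, -0.0702, 0.207]
ee_rot: [0.605, 0.797, 0.0, 0.0]
contact_force: [0.1, -0.2, 1.2]
gripper_width: 0.704
grip_force: 0.0
```

Emit:
play_rows(targets=[{"offset":[-0.5,-0.5,0],"rotation":[0,0,1]},{"offset":[-0.5,-0.5,0],"rotation":[0,0,1]},{"offset":[-0.5,-0.5,0],"rotation":[0,0,1]},{"offset":[-0.5,-0.5,0],"rotation":[0,0,1]},{"offset":[-0.5,-0.5,0],"rotation":[0,0,1]},{"offset":[-0.5,-0.5,0],"rotation":[0,0,1]},{"offset":[-0.5,-0.5,0],"rotation":[0,0,1]},{"offset":[-0.5,-0.3,0],"rotation":[0,0,1]},{"offset":[0,0,0],"rotation":[0,0,1]},{"offset":[0,0,0],"rotation":[0,0,1]}])

```text
time: 8.67
tcp_pos: [0.4135, -0.1467, 0.2061]
ee_rot: [0.247, 0.969, -0.0, 0.0]
contact_force: [-0.4, 0.3, 0.2]
gripper_width: 0.701
grip_force: 0.0
```

Emit:
play_rows(targets=[{"offset":[0,0,0],"rotation":[0,0,1]},{"offset":[0,0,0],"rotation":[0,0,1]},{"offset":[0,0,0],"rotation":[0,0,1]},{"offset":[0,0,0],"rotation":[0,0,1]},{"offset":[0,0,0],"rotation":[0,0,1]},{"offset":[0,0,0],"rotation":[0,0,1]},{"offset":[0,0,0],"rotation":[0,0,0.65]},{"offset":[0,0,0],"rotation":[0,0,0]}])

```text
time: 9.33
tcp_pos: [0.4141, -0.1463, 0.206]
ee_rot: [-0.015, 1.0, -0.0, 0.0]
contact_force: [0.5, 0.1, -0.4]
gripper_width: 0.702
grip_force: 0.0
```

Run:
```python
from h import *
s=arm.snapshot("top");print(arm.state()["tcp_pos"],R.from_quat(arm.state()["ee_rot"]).as_matrix()[:,1]);cv2.imwrite("pics/m3.png",cv2.resize(s["frame"][130:257,230:400],(800,598),interpolation=cv2.INTER_CUBIC))
```

```text
[ 0.41410795 -0.14643376  0.20593713] [-2.81821260e-02  9.99602768e-01 -2.73432146e-04]
```

View pics/m3.png

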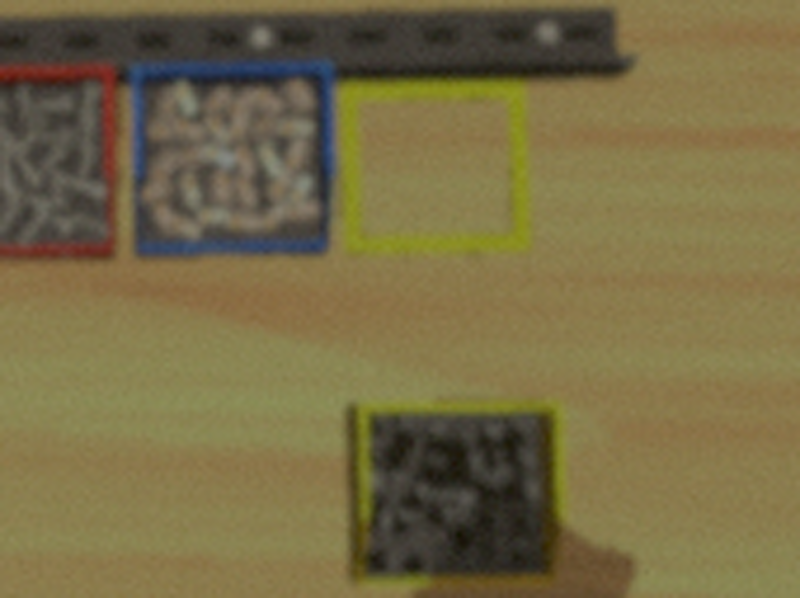

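The bin is now square in front of its place, with its back rim from (357,405) to (562,405) and its front from about (360,578) to (556,576). I work out its sideways error.

Run:
```python
from h import *
s=arm.snapshot("top");q=lambda u,v,z:crop(s,u,v,z,230,130)
a=np.radians(1.5);e=np.array([-np.sin(a),np.cos(a)]);ex=np.array([np.cos(a),np.sin(a)])
o=np.array([.6845,-.1484])
for n,L in dict(bin=[(357,402,.054),(562,402,.054),(556,576,.028),(360,580,.028)],tape=[(343,82,0),(526,82,0),(530,250,0),(345,252,0)],
  blue=[(130,65,.054),(333,62,.054),(328,250,.028),(135,254,.028)]).items():
    P=np.array([q(*t) for t in L]);p=pose(P);print(n,p,'back',(P[:2].mean(0)-o)@ex,(P[:2].mean(0)-o)@e,'all',(p[0]-o)@e)
```

```text
bin (array([ 0.5051, -0.1529]), np.float64(2.73), np.float64(1.56), np.float64(0.0920765648145571), np.float64(0.10511383347258686)) back -0.13340996951456352 0.0011678780562178 all 0.00019768656404243218
tape (array([ 0.6839, -0.1487]), np.float64(1.03), np.float64(1.39), np.float64(0.0951612513459851), np.float64(0.10260059426993963)) back 0.046998265136070666 -0.0006298280548686786 all -0.00028419102850793683
blue (array([ 0.6788, -0.0319]), np.float64(1.75), np.float64(2.11), np.float64(0.09703512809704527), np.float64(0.10548087205446645)) back 0.045892203052116914 0.11681294326592426 all 0.1166092869650073
```

Emit:
play_rows(targets=[{"offset":[0,-0.33,-1],"rotation":[0,0,0]},{"offset":[0,0,-1],"rotation":[0,0,0]},{"offset":[0,0,-1],"rotation":[0,0,0]},{"offset":[0,0,-1],"rotation":[0,0,0]},{"offset":[0,0,-1],"rotation":[0,0,0]},{"offset":[0,0,-1],"rotation":[0,0,0]},{"offset":[0,0,-1],"rotation":[0,0,0]},{"offset":[0,0,-1],"rotation":[0,0,0]},{"offset":[0,0,-0.5],"rotation":[0,0,0]},{"offset":[0,0,0],"rotation":[0,0,0]}])

```text
time: 10.27
tcp_pos: [0.4124, -0.1526, 0.0334]
ee_rot: [-0.014, 1.0, 0.001, -0.002]
contact_force: [-0.3, 0.2, -0.1]
gripper_width: 0.702
grip_force: 0.0
```

Emit:
play_rows(targets=[{"offset":[0.3,0.01,0],"rotation":[0,0,0]},{"offset":[0.3,0.01,0],"rotation":[0,0,0]},{"offset":[0.3,0.01,0],"rotation":[0,0,0]},{"offset":[0.3,0.01,0],"rotation":[0,0,0]},{"offset":[0.3,0.01,0],"rotation":[0,0,0]},{"offset":[0.3,0.01,0],"rotation":[0,0,0]},{"offset":[0.3,0.01,0],"rotation":[0,0,0]},{"offset":[0.3,0.01,0],"rotation":[0,0,0]},{"offset":[0.3,0.01,0],"rotation":[0,0,0]},{"offset":[0.3,0.01,0],"rotation":[0,0,0]}])

```text
time: 11.1
tcp_pos: [0.4743, -0.1517, 0.0352]
ee_rot: [-0.014, 1.0, 0.0, -0.0]
contact_force: [-3.2, 0.0, 2.6]
gripper_width: 0.702
grip_force: 1.9
```

Emit:
play_rows(targets=[{"offset":[0.3,0.01,0],"rotation":[0,0,0]},{"offset":[0.3,0.01,0],"rotation":[0,0,0]},{"offset":[0.3,0.01,0],"rotation":[0,0,0]},{"offset":[0.3,0.01,0],"rotation":[0,0,0]},{"offset":[0.3,0.01,0],"rotation":[0,0,0]},{"offset":[0.3,0.01,0],"rotation":[0,0,0]},{"offset":[0.3,0.01,0],"rotation":[0,0,0]},{"offset":[0.3,0.01,0],"rotation":[0,0,0]},{"offset":[0.3,0.01,0],"rotation":[0,0,0]},{"offset":[0,0,0],"rotation":[0,0,0]}])

```text
time: 11.93
tcp_pos: [0.5301, -0.1502, 0.0355]
ee_rot: [-0.014, 1.0, -0.0, 0.001]
contact_force: [0.7, 0.3, -0.1]
gripper_width: 0.699
grip_force: 0.0
```

Run:
```python
from h import *
s=arm.snapshot("top");print(arm.state()["tcp_pos"]);
t=arm.snapshot("scene")
a=cv2.resize(s["frame"][130:220,260:380],(400,300),interpolation=cv2.INTER_CUBIC);b=cv2.resize(t["frame"][160:310,140:340],(400,300),interpolation=cv2.INTER_CUBIC)
cv2.imwrite("pics/m4.png",np.hstack([a,b]))
```

```text
[ 0.52966223 -0.15018587  0.03547329]
```

View pics/m4.png

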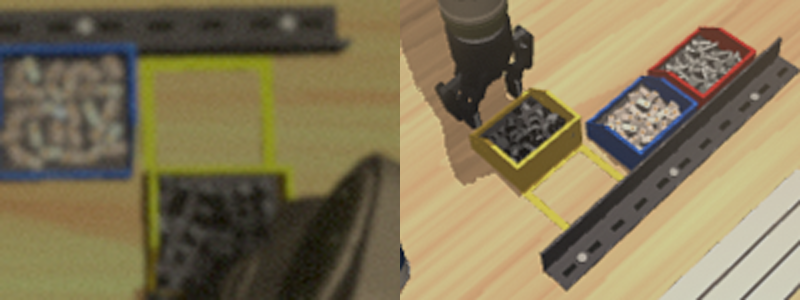

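Run:
```python
from h import *
s=arm.snapshot("top");a=np.radians(1.5);e=np.array([-np.sin(a),np.cos(a)]);o=np.array([.6845,-.1484])
for u,v in [(147,172),(292,170),(136,44)]: print((crop(s,u,v,.054,260,130,10/3)-o)@e)
# subpixel check: yellow-rim row profile just below back edge
f=s["frame"].astype(int);g=(f[:,:,1]+f[:,:,2])/2-f[:,:,0]
print(g[178:188,298:352:1].round().astype(int)[[5,7]])
```

```text
0.056841210198630865
-0.050421245533753066
0.06302632666869017
[[ 2 26 44 51 48 45 72 90 82 54 23 14 18 16 17 18 23 16 19 20 24 20 17 20
  17 18 15 12 16 14 14 12 15 17 12 12 14 17 16 13 15 14 12 18 23 28 48 70
  92 88 70 58 54 55]
 [55 54 54 54 46 42 70 91 90 64 25 12  6  8  8  6  9 10  7  6  5  9  8 12
  12  4 10 10  9 10 11 11  7  6  9 10  8  8  8  7  8  8  6 13 16 26 48 67
  90 92 70 58 56 54]]
```

The bin sits about 2 mm towards blue. I push the rest straight along x, which takes out about that much.

Emit:
play_rows(targets=[{"offset":[0.4,0,0],"rotation":[0,0,0]},{"offset":[0.4,0,0],"rotation":[0,0,0]},{"offset":[0.4,0,0],"rotation":[0,0,0]},{"offset":[0.4,0,0],"rotation":[0,0,0]},{"offset":[0.4,0,0],"rotation":[0,0,0]},{"offset":[0.4,0,0],"rotation":[0,0,0]},{"offset":[0.4,0,0],"rotation":[0,0,0]},{"offset":[0.4,0,0],"rotation":[0,0,0]},{"offset":[0.4,0,0],"rotation":[0,0,0]},{"offset":[0.4,0,0],"rotation":[0,0,0]}])

```text
time: 12.92
tcp_pos: [0.6089, -0.15, 0.0352]
ee_rot: [-0.014, 1.0, 0.0, -0.0]
contact_force: [-0.7, -0.1, -0.2]
gripper_width: 0.704
grip_force: 0.9
```

Emit:
play_rows(targets=[{"offset":[0.1,0,0],"rotation":[0,0,0]},{"offset":[0.1,0,0],"rotation":[0,0,0]},{"offset":[0.1,0,0],"rotation":[0,0,0]}])

```text
time: 13.17
tcp_pos: [0.6138, -0.15, 0.0354]
ee_rot: [-0.014, 1.0, -0.0, -0.0]
contact_force: [-3.6, 0.9, 1.3]
gripper_width: 0.701
grip_force: 1.6
```

Emit:
play_rows(targets=[{"offset":[0.1,0,0],"rotation":[0,0,0]},{"offset":[0.1,0,0],"rotation":[0,0,0]},{"offset":[0.1,0,0],"rotation":[0,0,0]}])

```text
time: 13.42
tcp_pos: [0.62, -0.15, 0.0354]
ee_rot: [-0.014, 1.0, 0.0, -0.0]
contact_force: [-2.8, 1.0, 1.2]
gripper_width: 0.7
grip_force: 1.4
```

Emit:
play_rows(targets=[{"offset":[0.1,0,0],"rotation":[0,0,0]},{"offset":[0.1,0,0],"rotation":[0,0,0]}])

```text
time: 13.58
tcp_pos: [0.6233, -0.1501, 0.0353]
ee_rot: [-0.014, 1.0, -0.0, -0.001]
contact_force: [-10.1, -0.7, 6.9]
gripper_width: 0.707
grip_force: 4.8
```

Emit:
play_rows(targets=[{"offset":[0.05,0,0],"rotation":[0,0,0]},{"offset":[0,0,0],"rotation":[0,0,0]},{"offset":[0,0,0],"rotation":[0,0,0]}])

```text
time: 13.83
tcp_pos: [0.6233, -0.15, 0.0353]
ee_rot: [-0.014, 1.0, -0.0, -0.002]
contact_force: [-7.4, -1.1, 5.6]
gripper_width: 0.7
grip_force: 4.1
```

Emit:
play_rows(targets=[{"offset":[0.08,0,0],"rotation":[0,0,0]},{"offset":[0,0,0],"rotation":[0,0,0]},{"offset":[0,0,0],"rotation":[0,0,0]}])

```text
time: 14.08
tcp_pos: [0.6233, -0.15, 0.0351]
ee_rot: [-0.014, 1.0, 0.0, -0.003]
contact_force: [-12.6, -1.0, 7.9]
gripper_width: 0.696
grip_force: 6.1
```

Emit:
play_rows(targets=[{"offset":[-0.3,0,0],"rotation":[0,0,0]},{"offset":[-0.6,0,0],"rotation":[0,0,0]},{"offset":[-1,0,0],"rotation":[0,0,0]},{"offset":[-1,0,0],"rotation":[0,0,0]},{"offset":[-1,0,0],"rotation":[0,0,0]},{"offset":[-1,0,1],"rotation":[0,0,0]},{"offset":[-1,0,1],"rotation":[0,0,0]},{"offset":[-1,0,1],"rotation":[0,0,0]},{"offset":[-1,0,1],"rotation":[0,0,0]},{"offset":[0,0,1],"rotation":[0,0,0]}])

```text
time: 14.92
tcp_pos: [0.4659, -0.1493, 0.1361]
ee_rot: [-0.014, 1.0, 0.0, -0.001]
contact_force: [0.3, -0.0, -0.1]
gripper_width: 0.704
grip_force: 0.0
```

Run:
```python
from h import *
s=arm.snapshot("top");print(arm.state()["tcp_pos"]);
t=arm.snapshot("scene")
a=cv2.resize(s["frame"][125:200,200:350],(800,400),interpolation=cv2.INTER_CUBIC);b=cv2.resize(t["frame"][165:315,190:340],(400,400),interpolation=cv2.INTER_CUBIC)
cv2.imwrite("pics/m5.png",a); cv2.imwrite("pics/m6.png",b)
f=s["frame"].astype(int);g=(f[:,:,1]+f[:,:,2])/2-f[:,:,0]
print(g[[150,155,160,170],295:350].round().astype(int))
```

```text
[ 0.46976798 -0.15080782  0.14037477]
[[ 22  14   0 -30 -42 -20  26  56  56  61  88  85  64  27   6   8   6   5
    6   8  10   8   8  10   8  10   8   4   6   6  10   6   9   8   8   8
    7   8  10   6   8   8   6   8   8   8  14  17  28  38  61  93  94  72
   60]
 [ 16  14   2 -26 -50 -28  16  46  51  64  84  88  60  25   6   6   4  14
   13   5  11   7  10   4   7   8  10   7   4  12   8   7   6   7   8   9
   12  10   8  14   8   9   6   6   8   8   8  11  24  44  72  93  90  74
   63]
 [ 15  11   4 -26 -49 -32  18  54  55  54  70  80  59  29  11   8   8   8
    5   8   8  10   8   9   8  12  12  10  12  10  14   8  11  10   6   8
    8  10   8  10  10  12  10   8   8   8  10  12  25  42  61  82  94  82
   63]
 [ 12  10   8  -2  -6  14  36  47  49  46  54  57  40  18   4  10   6   4
   12   5   6   8   4   8   6  10   8  10   7   8   8  12   8   9  10  10
   12  11   8   8  10   6  10  10   8   6   9  12  22  34  47  62  66  64
   56]]
```

View pics/m5.png

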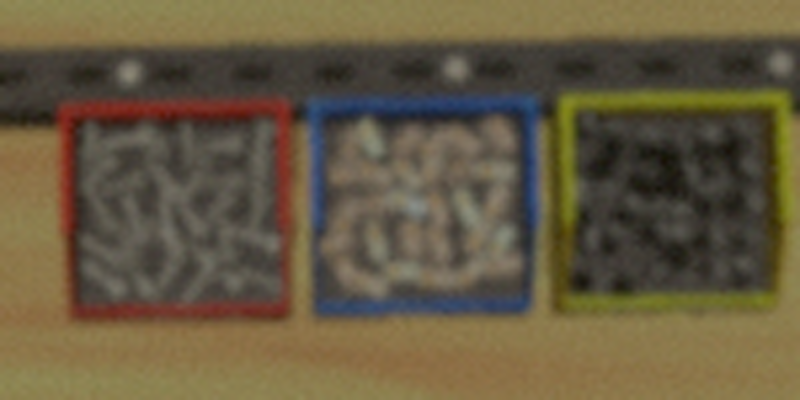

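View pics/m6.png

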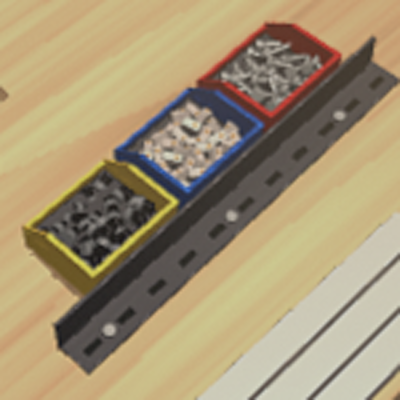

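The row is evenly spaced: the rear-rim left edges are at 60, 308 and 557 px. The back rims line up at 103, 99 and 94 px along the tilted stop, and the yellow bin is flush with it.

```bash
python3 -c "
from cell import arm
print(arm.close_job())"
```

```text
the job is handed in; nothing more can be done
None
```

The yellow bin is in its taped place with its back against the stop, evenly spaced with blue and red, nothing else was moved, and I handed the job in at about 15 s; no verdict was returned.

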